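# Slide the board carrier into the probe fixture and press its lever

### The arm

A 6-joint arm with a two-finger parallel gripper is mounted at the origin on a cart in front of the work surface, level with it; the furniture and walls round the work are solid. World frame = base frame: x ahead of the robot, y to its left, z up, the work surface at z = 0. Lengths are in m, angles in degrees, forces in N, time in s.
With the tool pointing down it reaches from about 0.375 to 0.9 m from the base axis. Payload 3.1 kg.
Tool frame: the origin (TCP) lies on the centre line of the jaws, within the pads' length; the fingertips stand 19 mm ahead of it and the grasp point (between the pads) is the TCP (tips_ahead is the distance from the TCP to the fingertips, in m); z points along the fingers, y is the line along which they close (so a half turn about z gives the same grasp; the last joint's range is limited). The gripper opens to 87 mm and grips with 3 to 60 N. Pads are 19 mm wide; open, the fingers measure 117 mm over their backs; the gripper's body (75 mm by 190 mm) begins 51 mm behind the grasp point.
Start: joints at [-73.425, 30.224, 82.088, -0, 67.689, -10.227], TCP at [0.282, -0.558, 0.242] pointing down, gripper open.
Joint ranges: [-176.69, 176.69], [-43.24, 126.21], [12.49, 139.97], [-82, 262], [0, 151.66], [-163.58, 163.58]. Speed limits (degrees/s): [159.86, 159.86, 180, 180, 180, 180].

### API

Orientations are given as a 3x3 rotation matrix whose columns are the frame's x, y, z axes.
In Python, from rig import read_state, capture, hand_in, trace, landmark_of, tips_ahead gives the robot as it stands.
- The arm moves only by the shell command python3 -m jog 'ROWS'. ROWS is JSON, a list of rows, each an object of numbers: "tx", "ty", "tz": the shift along the tool's x, y, z in cm; "roll": the turn about the tool's z in rad; "jaw": the opening, from 0 (shut) to 1 (fully open). A call has 1 to 8 rows; each row shifts and turns the commanded pose from where the row before left it, along the tool's axes as they then stand; what a row does not reach is not made up. A row lasts 1/10 s, in which the tool goes at most 50 mm and 8.59 degrees, less where a joint would pass 70% of its speed; a pose out of reach is approached as far as the arm can. A call with a gripper value outside its range is refused whole. The fingers move at their own pace and stop on an object; the grip force is fixed at half the most. Time passes only in rows, so rows that do not move let the fingers close. It gives the time, the measured TCP pose, the force, the opening and the grip force at its end, in the units of the state.
- read_state(): the state, without advancing time (a new reading comes with each control period).
- capture(name): name is "side" or "top" or "wrist"; returns a dict with "img" (480x640x3 uint8, red, green, blue), "vertical_fov" (degrees; the focal length in pixels is half the picture's height over the tangent of half this angle, whatever the lens; pixels are square), "cx", "cy" (the principal point, pixels), "cam_to_world" (4x4, takes a point from camera to world coordinates); the wrist camera has in their place "tool_from_camera" (4x4, takes a point from camera to tool coordinates, whose origin is the TCP and whose axes are the flange's). Camera axes: x right, y up, looking along -z (the intrinsics and any distortion apply to the point x, -y, -z); pixel columns grow to the right and rows downward; lengths in m; the calibration is good to about 2 mm. The wrist camera is an equidistant fisheye: a pixel r from the principal point sees the ray r / f radians off the axis. A picture is of the moment at which its call begins: read the wrist's pose just before it. There is no depth.
- hand_in(): hands the job in; it is judged then, once.
Trained networks look in the newest picture that a camera, given by its name, has taken for a name from the list of things; names that differ only in an ending like _2 or _b are one class to them, and where a whole thing is asked for, a point or a joint stands for the part that bears it (a point fixed in the world has none). Each returns a list of dicts, best first, with "p" (0 to 1); they miss things now and then, are a little off and sometimes report something else, mostly with a low value. They report only what shows in the picture. A call takes as long as a camera call.
- trace(camera, thing): "pixels" (480x640 bool, what is visible of it) and "bbox" ([left, top, width, height] in pixels, round what is visible of it).
- landmark_of(camera, thing): "point" ([row, column] in pixels: a listed point, or the origin of a listed thing).
The state is a dict: "time_s": time; "joint_positions": joint angles; "qvel": joint speeds; "tau": joint torques, N m; "position": TCP position; "tcp_rot": TCP orientation; "force": force on the tool from outside, world axes, zero at the start; "moment": the same for the moment, N m; "opening": opening from 0.0 (shut) to 1.0 (fully open); "grasp_force": force on a finger pad.
Only numpy, scipy, OpenCV 4.12 (cv2) and the standard library are available. Lean on these libraries where they do the work, as an engineer would, in place of code of your own. Each camera call takes 0.05 s, during which the arm holds its last target. There are 200 camera calls.

### The job

Test the small blue circuit board: set its carrier on the open end of the test fixture and slide it between the guide rails, under the raised probe lever, until it is fully home against the end stop. Only then press the lever's rubber pad all the way down to its stop and keep it there for about half a second, so that the probe pins touch the board. Let the lever spring back up, leave the carrier home, and leave the other things on the bench where they are.

Things in the scene. Friction and masses are not known exactly. Their poses are not given: they have to be found in the camera images.
- board_carrier: Loose grey plate, 93 (x, from -45 to 48) x 64 (y) x 6 mm, 0.2 kg, with a blue circuit board clipped on its front part (parts up to 20 mm above the underside) and an upright black finger grip at its rear edge: 14 (x) x 20 (y) mm, centred at x = -38 mm, top 40 mm above the underside. Origin on the underside; x points to the front, which enters the fixture first; z up. Starts flat on the bench.
- carrier_grip (a point): Point in the carrier's black finger grip, on its middle, 30 mm above the carrier's underside and 10 mm below the grip's top. Axes as the carrier's; the grip is 20 mm wide across y, over the 64 mm wide plate.
- test_fixture: Fixed probe fixture, base plate 255 (x) x 180 (y) mm, top 12 mm above the bench. Origin on the bench; carrier slides along +x; the lever's pad is on the +y side. Black rails, tops at 20 mm, inner faces y = +-33.5 mm for x = -48 to 100 mm, flaring to +-46 mm at x = -111 mm; open from above to x = -12 mm. For x = 0 to 102 mm a black frame on spacers spans the track, underside at 70 mm, top 76 mm.
- track_mouth (a point): Point on the base plate in the flared mouth of the rails (fixture x = -90 mm, y = 0, 12 mm above the bench), axes as the fixture's. A carrier set down with its origin here and its x along the fixture's x can be slid straight in: 123 mm to home.
- carrier_home (a point): Where the carrier's origin is when its front meets the steel end stop (fixture x = 33 mm, y = 0, 12 mm above the bench), axes as the fixture's. The carrier's grip (middle at fixture x = -5 mm) then stands under the lever's edge (x = -12 mm), just in front of the black frame (x = 0); a gripper pointing straight down there strikes the lever: lean it back by about 40 degrees.
- probe_lever (a joint): Angle of the sprung metal probe lever over the track, 100 mm wide (fixture x = -12 to 88 mm): 0 rad raised, as it rests; grows as the pad is pressed; stop at 0.22 rad, where it is level. Springs back by itself; 4 to 9 N on the pad. Hinge line along fixture x at y = -75 mm, z = 102 mm. Raised, its underside over mid-track is at z = 113 mm, its highest part at 145 mm.
- lever_pad (a point): Middle of the top of the black rubber press pad (70 mm along fixture x, 30 mm across) at the lever's free end, 146 mm from the hinge line. Moves with the lever from 142 mm above the bench (raised) to 110 mm (at the stop).
- multimeter: Bystander: orange hand-held multimeter, 150 x 69 x 46 mm. Origin: centre of its underside.
- flux_bottle: Bystander: small brown dropper bottle, 33 mm across, 109 mm tall. Origin: centre of its underside.
- ipa_bottle: Bystander: white round bottle with blue collar, 56 mm across, 151 mm tall. Origin: centre of its underside.
- tape: Bystander: roll of black tape lying flat, 58 mm across, 19 mm high. Origin: centre of its underside.
- tweezers: Bystander: steel tweezers, 124 mm long, 10 mm high. Origin: centre of its underside.
- probe_head: Black block with six brass sprung probe pins under the probe lever, over the middle of the track; its pins reach down through the window of the black frame and touch the circuit board when the lever is at its stop and the carrier is home. Origin on the lever's hinge line.

How it is judged (in metres and radians):
On the way, in this order (a step that is already met when the one before it is completed fails the run):
1. the carrier is fully home against the end stop, flat between the rails (x of board_carrier in the frame of carrier_home above -0.003 m and distance between board_carrier and carrier_home below 0.005 m and angle between board_carrier's own z axis and vertical below 0.06 rad), for 0.2 s.
2. with the carrier home, the lever is pressed down to its stop and held there for 0.3 s, the probe pins touching the board (value of joint probe_lever above 0.205 rad and x of board_carrier in the frame of carrier_home above -0.003 m and distance between board_carrier and carrier_home below 0.005 m and contact force between probe_head and board_carrier above 0.3 N), for 0.3 s.
At the end, for the whole second after the job is handed in: The carrier rests flat and home between the rails (origin within 5 mm of carrier_home and no more than 3 mm short of the end stop), at rest and released, and the lever has sprung back up (below 0.03 rad) (all of step 1 and linear speed of board_carrier below 0.02 m/s and value of joint probe_lever below 0.03 rad); the robot touches nothing.
It fails at once if the lever is pushed down (more than 0.07 rad) while the carrier is more than 8 mm from home (value of joint probe_lever above 0.07 rad and distance between board_carrier and carrier_home above 0.008 m).
It fails at once if the carrier is tipped over (angle between board_carrier's own z axis and vertical above 0.9 rad).
It fails at once if the multimeter, a bottle, the tape or the tweezers are moved by more than 40 mm (distance of any of multimeter, flux_bottle, ipa_bottle, tape, tweezers from where it was at the start of the episode above 0.04 m).
It also fails if it takes over 58 s, if anything falls off the work surface, if the arm or the gripper's body presses on something with over 40 N, if the wrist force passes 120 N, or if a joint passes its speed limit or range.

## Working session

There is one attempt and no reset: what is moved stays moved. The work goes in short steps, Python scripts to look and compute and a shell command to move; the robot and the scene stay as the last step left them, time stands still between calls to the robot, and variables do not carry over. Pictures are saved under pics/ and viewed, at most 13 in all, crops included, and the job is handed in when it is done.

```bash
mkdir -p pics; cat > h.py <<'E'
import numpy as np, cv2
from rig import *
def ray(c,rc):
    f=240/np.tan(np.radians(c["vertical_fov"])/2); M=np.array(c["cam_to_world"])
    d=np.array([(rc[1]-c["cx"])/f,-(rc[0]-c["cy"])/f,-1.]); return M[:3,3],M[:3,:3]@d
def atz(c,rc,z):
    o,d=ray(c,rc); return o+d*(z-o[2])/d[2]
def tri(rs):
    A=0;b=0
    for o,d in rs:
        d=d/np.linalg.norm(d);P=np.eye(3)-np.outer(d,d);A=A+P;b=b+P@o
    return np.linalg.solve(A,b)
E
python3 - <<'E'
from h import *
np.set_printoptions(precision=4,suppress=True)
C={n:capture(n) for n in("top","side")}
for n in C: cv2.imwrite(f"pics/{n}0.png",C[n]["img"][:,:,::-1]); print(n,{k:v for k,v in C[n].items() if k!="img"})
for t in["board_carrier","carrier_grip","test_fixture","track_mouth","carrier_home","lever_pad","probe_head","multimeter","flux_bottle","ipa_bottle","tape","tweezers"]:
    r={}
    for n in C:
        l=landmark_of(n,t)
        if l: r[n]=ray(C[n],l[0]["point"]); print(t,n,l[0]["point"],round(l[0]["p"],2), atz(C[n],l[0]["point"],{"carrier_grip":.03,"track_mouth":.012,"carrier_home":.012,"lever_pad":.142}.get(t,0)))
    if len(r)==2: print("   tri",tri(r.values()))
s=read_state();print(s)
E
```

```text
top {'vertical_fov': 48.08537203825821, 'cx': 316.24306206672753, 'cy': 240.45449329295917, 'cam_to_world': array([[ 0.0095,  0.9871, -0.1598,  0.3877],
       [-0.9999,  0.0083, -0.0081,  0.106 ],
       [-0.0067,  0.1598,  0.9871,  1.2948],
       [ 0.    ,  0.    ,  0.    ,  1.    ]])}
side {'vertical_fov': 52.68583867695685, 'cx': 314.6776987303768, 'cy': 242.76016940067518, 'cam_to_world': array([[-0.8072,  0.3473, -0.4773,  0.0615],
       [-0.5898, -0.4427,  0.6754,  0.8206],
       [ 0.0232,  0.8267,  0.5622,  0.6815],
       [ 0.    ,  0.    ,  0.    ,  1.    ]])}
board_carrier top [271.1, 428.3] 0.84 [ 0.5246 -0.1544  0.    ]
board_carrier side [228.4, 385.1] 0.82 [ 0.5339 -0.167   0.    ]
   tri [ 0.5248 -0.1515  0.0111]
carrier_grip top [269.4, 447.9] 0.7 [ 0.5259 -0.1946  0.03  ]
carrier_grip side [216.0, 394.9] 0.97 [ 0.5227 -0.1929  0.03  ]
   tri [ 0.5251 -0.1955  0.028 ]
test_fixture top [256.3, 296.1] 0.58 [0.5579 0.1652 0.    ]
test_fixture side [292.1, 299.1] 0.91 [0.5544 0.1767 0.    ]
   tri [ 0.5605  0.1664 -0.0103]
track_mouth top [242.2, 332.7] 0.56 [0.5914 0
[... 795 characters left out ...]
ide [252.5, 421.7] 0.71 [ 0.4086 -0.126   0.    ]
   tri [ 0.4132 -0.1266 -0.0017]
tweezers side [324.4, 370.9] 0.65 [0.3787 0.1678 0.    ]
{'time_s': 1.3, 'joint_positions': array([-73.4255,  30.2246,  82.0872,   0.0007,  67.6878, -10.2287]), 'qvel': array([ 0.0169, -0.0575, -0.0226,  0.0006, -0.0704, -0.0827]), 'tau': array([  0.0013, -44.0014, -17.6983,   0.0635,   0.0505,   0.    ]), 'position': array([ 0.2818, -0.5578,  0.2415]), 'tcp_rot': array([[ 0.8926,  0.4509,  0.    ],
       [ 0.4509, -0.8926, -0.    ],
       [ 0.    ,  0.    , -1.    ]]), 'force': array([ 0.8708, -0.2797,  0.5803]), 'moment': array([-0.0025, -0.0279, -0.0002]), 'grasp_force': 0.0, 'opening': 1.002335401501475}
```

View pics/top0.png

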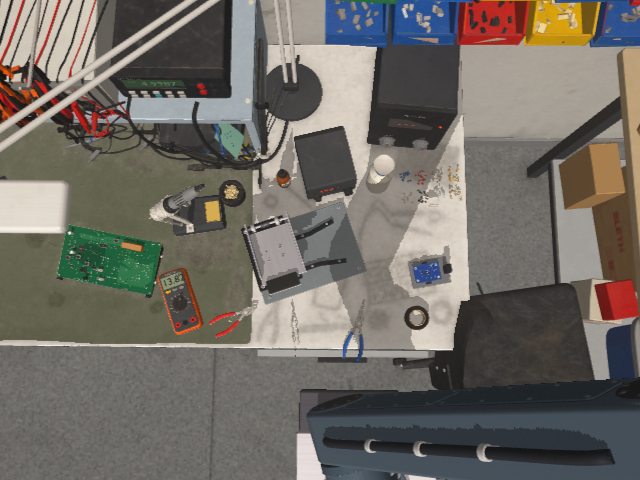

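View pics/side0.png

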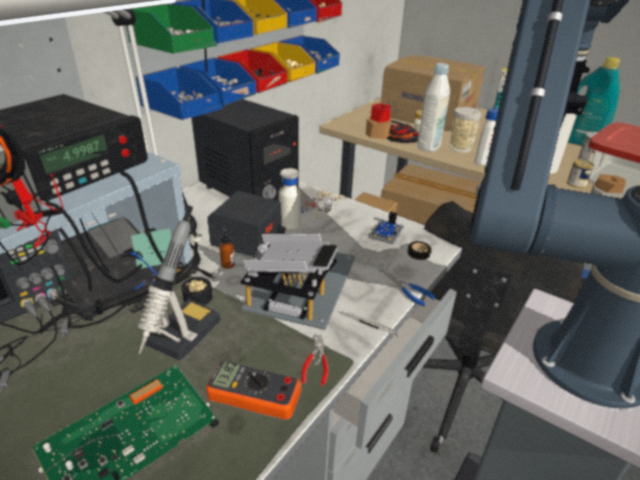

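The top view shows the fixture with its lever at about (275,255) and its mouth opening to the right, towards −y. The carrier is at (430,270) with its grip on the right at (447,268). The side view agrees. I'll zoom in to get precise yaws.

```bash
python3 - <<'E'
from h import *
a=cv2.imread("pics/top0.png")
f=cv2.resize(a[190:310,235:375],None,fx=5,fy=5,interpolation=cv2.INTER_CUBIC)
c=cv2.resize(a[245:300,395:465],None,fx=8,fy=8,interpolation=cv2.INTER_CUBIC)
cv2.imwrite("pics/f.png",f);cv2.imwrite("pics/c.png",c)
E
```

```text
(no output)
```

View pics/f.png

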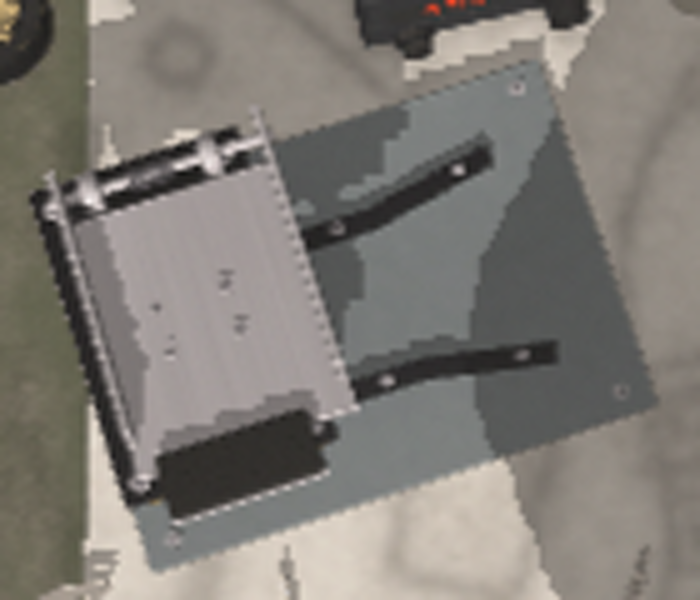

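View pics/c.png

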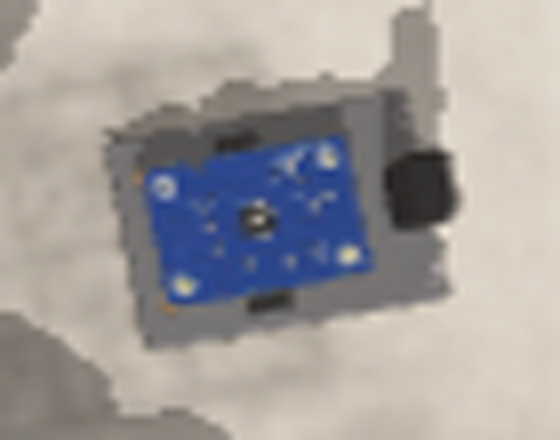

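The fixture crop shows base-plate corners at (540,60), (657,402) and (155,570), and rail-mouth inner ends at about (492,165) and (553,342). In the carrier crop, the front corners are (107,140) and (150,348), the rear-near corner is (447,293), and the grip top is centred at (420,189).

```bash
python3 - <<'E'
from h import *
np.set_printoptions(precision=4,suppress=True)
c=capture("top")
F=lambda u,v,z:atz(c,[190+(v+.5)/5-.5,235+(u+.5)/5-.5],z)[:2]
K=lambda u,v,z:atz(c,[245+(v+.5)/8-.5,395+(u+.5)/8-.5],z)[:2]
A,B,D=F(540,60,.012),F(657,402,.012),F(155,570,.012)
print("base",A,B,D,np.linalg.norm(A-B),np.linalg.norm(D-B))
x1=D-B;print("yaw",np.degrees(np.arctan2(x1[1],x1[0])));y1=B-A;print("yaw via y",np.degrees(np.arctan2(y1[1],y1[0]))+90)
print("base centre",(A+D)/2)
print("rail ends",F(492,165,.02),F(553,342,.02),(F(492,165,.02)+F(553,342,.02))/2)
a,b,d=K(107,140,.006),K(150,348,.006),K(447,293,.006)
print("carrier",np.linalg.norm(a-b),np.linalg.norm(b-d));
x2=b-d;y2=b-a;print(np.degrees(np.arctan2(x2[1],x2[0])),np.degrees(np.arctan2(y2[1],y2[0]))+90)
print("centre",(a+d)/2,"grip top",K(420,189,.036))
t=trace("top","board_carrier");m=t[0]["pixels"].astype(np.uint8);print(cv2.minAreaRect(cv2.findNonZero(m)))
E
```

```text
base [0.692  0.0531] [ 0.5247 -0.0031] [0.4426 0.2353] 0.1765284612138913 0.25217505735463375
yaw 109.00700535468556
yaw via y -71.41693086626793
base centre [0.5673 0.1442]
rail ends [0.638  0.0765] [0.5522 0.047 ] [0.5951 0.0618]
carrier 0.06352791636758703 0.09072127274210816
100.9539980366844 -79.36598322646265
centre [ 0.5228 -0.1551] grip top [ 0.5281 -0.1913]
((283.3000183105469, 177.89999389648438), (18.973661422729492, 13.281564712524414), 71.56504821777344)
```

```bash
python3 -m jog '[{"tx":1.15,"ty":-4.1},{"tx":1.15,"ty":-4.1},{"tx":1.15,"ty":-4.1},{"tx":1.15,"ty":-4.1},{"roll":-0.14},{"roll":-0.14},{"roll":-0.14},{"roll":-0.14}]'; python3 -m jog '[{"roll":-0.14},{"roll":-0.14},{"roll":-0.14},{"roll":-0.14},{"roll":-0.14},{"roll":-0.14},{"roll":-0.03},{"tx":0}]'
python3 -c "
from h import *;s=read_state();print(s['joint_positions'],s['position'],s['tcp_rot'])"
```

```text
[-7.34262431e+01  3.02245213e+01  8.20866590e+01  9.31306370e-04
  6.76906606e+01 -1.02274760e+01] [ 0.28183312 -0.55782618  0.24154328] [[ 8.92578898e-01  4.50891240e-01  5.24834089e-06]
 [ 4.50891239e-01 -8.92578898e-01  3.50829794e-05]
 [ 2.05031664e-05 -2.89478962e-05 -9.99999999e-01]]$[0]: bad value
$[0]: bad value
```

```bash
python3 -m jog '[{"tx":1.15,"ty":-4.1,"tz":0,"roll":0,"jaw":1},{"tx":1.15,"ty":-4.1,"tz":0,"roll":0,"jaw":1},{"tx":1.15,"ty":-4.1,"tz":0,"roll":0,"jaw":1},{"tx":1.15,"ty":-4.1,"tz":0,"roll":0,"jaw":1}]'; python3 -m jog '[{"tx":0,"ty":0,"tz":0,"roll":-0.14,"jaw":1},{"tx":0,"ty":0,"tz":0,"roll":-0.14,"jaw":1},{"tx":0,"ty":0,"tz":0,"roll":-0.14,"jaw":1},{"tx":0,"ty":0,"tz":0,"roll":-0.14,"jaw":1},{"tx":0,"ty":0,"tz":0,"roll":-0.14,"jaw":1}]'
python3 -c "
from h import *;s=read_state();print(s['joint_positions'],s['position'],s['tcp_rot'])"; python3 -m jog --help | head -30
```

```text
time_s: 1.8
position: [0.2486, -0.3891, 0.2415]
tcp_rot: [[0.893, 0.451, 0.0], [0.451, -0.893, -0.0], [0.0, 0.0, -1.0]]
force: [0.6, 0.2, 0.7]
opening: 1.001
grasp_force: 0.0
time_s: 2.3
position: [0.249, -0.3908, 0.2418]
tcp_rot: [[0.387, 0.922, 0.0], [0.922, -0.387, -0.001], [-0.0, 0.0, -1.0]]
force: [0.1, 0.3, -0.3]
opening: 0.998
grasp_force: 0.0
[-7.13539387e+01  1.77917615e+01  1.04522604e+02  5.69584267e-04
  5.76517027e+01 -4.85974935e+01] [ 0.24901247 -0.39077748  0.24179807] [[ 3.86819643e-01  9.22155369e-01  1.97303766e-04]
 [ 9.22155286e-01 -3.86819489e-01 -5.58453085e-04]
 [-4.38659569e-04  3.97965334e-04 -9.99999825e-01]]invalid input: not JSON, or not a number
```

```bash
python3 -m jog '[{"tx":0,"ty":0,"tz":0,"roll":-0.145,"jaw":1},{"tx":0,"ty":0,"tz":0,"roll":-0.145,"jaw":1},{"tx":0,"ty":0,"tz":0,"roll":-0.145,"jaw":1},{"tx":0,"ty":0,"tz":0,"roll":-0.145,"jaw":1},{"tx":0,"ty":0,"tz":0,"roll":-0.146,"jaw":1},{"tx":3,"ty":0,"tz":0,"roll":0,"jaw":1},{"tx":3,"ty":0,"tz":0,"roll":0,"jaw":1},{"tx":3,"ty":0,"tz":0,"roll":0,"jaw":1}]'; python3 -c "
from h import *;s=read_state();print(s['joint_positions'],s['position'],s['tcp_rot'])"
python3 -m jog '[{"tx":3,"ty":0,"tz":0,"roll":0,"jaw":1},{"tx":3,"ty":0,"tz":0,"roll":0,"jaw":1}]'; python3 -c "
from h import *;s=read_state();print(s['joint_positions'],s['position'],s['tcp_rot'])"
```

```text
time_s: 3.1
position: [0.2201, -0.3045, 0.2416]
tcp_rot: [[-0.317, 0.948, 0.0], [0.948, 0.317, -0.0], [-0.0, 0.0, -1.0]]
force: [0.4, 0.1, 0.7]
opening: 0.995
grasp_force: 0.0
[-7.13313752e+01  1.08348068e+01  1.15425388e+02  1.42306705e-03
  5.37239792e+01 -8.98297992e+01] [ 0.22006901 -0.30454935  0.24158036] [[-3.17264624e-01  9.48337043e-01  1.07382593e-04]
 [ 9.48337009e-01  3.17264641e-01 -2.55267237e-04]
 [-2.76148076e-04  2.08476229e-05 -9.99999962e-01]]
time_s: 3.3
position: [0.201, -0.2475, 0.2417]
tcp_rot: [[-0.317, 0.948, 0.0], [0.948, 0.317, -0.001], [-0.001, 0.0, -1.0]]
force: [-0.5, 0.5, -0.2]
opening: 0.998
grasp_force: 0.0
[-7.12899743e+01  5.87055225e+00  1.22104452e+02  3.35481082e-03
  5.19848619e+01 -8.97948618e+01] [ 0.20102845 -0.24749682  0.24169173] [[-3.17351276e-01  9.48308017e-01  2.68386533e-04]
 [ 9.48307797e-01  3.17351386e-01 -6.48649467e-04]
 [-7.00292328e-04  4.86633059e-05 -9.99999754e-01]]
```

```bash
python3 -m jog '[{"tx":3,"ty":0,"tz":0,"roll":0,"jaw":1},{"tx":3,"ty":0,"tz":0,"roll":0,"jaw":1}]'; python3 -m jog '[{"tx":3,"ty":0,"tz":0,"roll":0,"jaw":1},{"tx":3,"ty":0,"tz":0,"roll":0,"jaw":1}]';python3 -c "
from h import *;s=read_state();print(s['joint_positions'])"
```

```text
time_s: 3.5
position: [0.182, -0.1906, 0.2417]
tcp_rot: [[-0.317, 0.948, 0.0], [0.948, 0.317, -0.001], [-0.001, 0.0, -1.0]]
force: [0.2, 0.2, 0.5]
opening: 1.001
grasp_force: 0.0
time_s: 3.7
position: [0.1629, -0.1336, 0.2416]
tcp_rot: [[-0.317, 0.948, 0.0], [0.948, 0.317, -0.001], [-0.001, 0.0, -1.0]]
force: [0.3, -0.5, -0.3]
opening: 1.001
grasp_force: 0.0
[-7.11544916e+01 -5.80338211e+00  1.33812226e+02  2.18739858e-03
  5.19519129e+01 -8.96571474e+01]
```

```bash
python3 -m jog '[{"tx":2,"ty":0,"tz":0,"roll":0,"jaw":1},{"tx":2,"ty":0,"tz":0,"roll":0,"jaw":1}]'; python3 -c "
from h import *;s=read_state();print(s['joint_positions'])"; python3 -m jog '[{"tx":2,"ty":0,"tz":0,"roll":0,"jaw":1},{"tx":2,"ty":0,"tz":0,"roll":0,"jaw":1}]';python3 -c "
from h import *;s=read_state();print(s['joint_positions'])"
```

```text
time_s: 3.9
position: [0.1502, -0.0958, 0.2416]
tcp_rot: [[-0.317, 0.948, 0.0], [0.948, 0.317, -0.001], [-0.001, -0.0, -1.0]]
force: [0.1, -0.2, 0.7]
opening: 0.998
grasp_force: 0.0
[-7.10514711e+01 -1.06688178e+01  1.37001212e+02 -5.34841813e-04
  5.36153424e+01 -8.95626508e+01]
time_s: 4.1
position: [0.1376, -0.0581, 0.2416]
tcp_rot: [[-0.317, 0.948, 0.0], [0.948, 0.317, -0.001], [-0.001, 0.0, -1.0]]
force: [0.2, 0.2, 0.2]
opening: 0.995
grasp_force: 0.0
[-7.08836303e+01 -1.62797765e+01  1.39609297e+02  1.87249229e-03
  5.66214297e+01 -8.93866492e+01]
```

Now at the q3 limit; the next rows will show how out-of-reach poses are approached.

```bash
python3 -m jog '[{"tx":2,"ty":0,"tz":0,"roll":0,"jaw":1},{"tx":2,"ty":0,"tz":0,"roll":0,"jaw":1}]';python3 -c "
from h import *;s=read_state();print(s['joint_positions'])";python3 -m jog '[{"tx":2,"ty":0,"tz":2,"roll":0,"jaw":1}]';python3 -c "
from h import *;s=read_state();print(s['joint_positions'])"
```

```text
time_s: 4.3
position: [0.1288, -0.0213, 0.2494]
tcp_rot: [[-0.316, 0.949, -0.003], [0.949, 0.316, -0.0], [0.001, -0.003, -1.0]]
force: [-0.7, 0.3, 0.2]
opening: 0.999
grasp_force: 0.0
[-67.0208236  -22.51015039 139.9153629   -0.16002011  62.63850758
 -85.37347159]
time_s: 4.4
position: [0.1321, -0.0038, 0.248]
tcp_rot: [[-0.308, 0.951, -0.008], [0.951, 0.308, -0.004], [-0.001, -0.009, -1.0]]
force: [1.2, -0.1, -1.0]
opening: 0.999
grasp_force: 0.0
[-56.87717773 -21.32577129 139.89644394  -0.56152808  61.48245008
 -74.56625609]
```

```bash
python3 -m jog '[{"tx":-1.2,"ty":3.8,"tz":-2,"roll":0,"jaw":1},{"tx":-1.2,"ty":3.8,"tz":-2,"roll":0,"jaw":1},{"tx":-1.2,"ty":3.8,"tz":-2,"roll":0,"jaw":1},{"tx":-1.2,"ty":3.8,"tz":-2,"roll":0,"jaw":1},{"tx":-1.2,"ty":3.8,"tz":-2,"roll":0,"jaw":1}]' | head -2
python3 -m jog '[{"tx":4.4,"ty":0.4,"tz":0,"roll":0,"jaw":1},{"tx":4.4,"ty":0.4,"tz":0,"roll":0,"jaw":1},{"tx":4.4,"ty":0.4,"tz":0,"roll":0,"jaw":1},{"tx":4.4,"ty":0.4,"tz":0,"roll":0,"jaw":1},{"tx":4.4,"ty":0.4,"tz":0,"roll":0,"jaw":1},{"tx":4.4,"ty":0.4,"tz":0,"roll":0,"jaw":1},{"tx":4.4,"ty":0.4,"tz":0,"roll":0,"jaw":1},{"tx":4.4,"ty":0.4,"tz":0,"roll":0,"jaw":1}]'
python3 -c "
from h import *;s=read_state();print(s['joint_positions'])"
```

```text
time_s: 4.9
position: [0.3198, -0.0013, 0.3407]
time_s: 5.7
position: [0.2358, 0.3436, 0.3412]
tcp_rot: [[-0.318, 0.948, -0.009], [0.948, 0.318, 0.001], [0.004, -0.008, -1.0]]
force: [1.7, -0.1, 0.7]
opening: 0.998
grasp_force: 0.0
[ 39.8009906    6.49310657 101.71817535   0.41987594  72.15133983
  21.11786411]
```

The small tilt persisted, so it accumulates. Next I'll stretch outward along the fixture-x direction to build up the lean.

```bash
python3 -m jog '[{"tx":2.8,"ty":-3.8,"tz":0,"roll":0,"jaw":1},{"tx":2.8,"ty":-3.8,"tz":0,"roll":0,"jaw":1},{"tx":2.8,"ty":-3.8,"tz":0,"roll":0,"jaw":1},{"tx":2.8,"ty":-3.8,"tz":0,"roll":0,"jaw":1},{"tx":2.8,"ty":-3.8,"tz":0,"roll":0,"jaw":1},{"tx":2.8,"ty":-3.8,"tz":0,"roll":0,"jaw":1},{"tx":2.8,"ty":-3.8,"tz":0,"roll":0,"jaw":1},{"tx":2.8,"ty":-3.8,"tz":0,"roll":0,"jaw":1}]' | head -2
python3 -m jog '[{"tx":4.5,"ty":-1,"tz":0,"roll":0,"jaw":1},{"tx":4.5,"ty":-1,"tz":0,"roll":0,"jaw":1},{"tx":4.5,"ty":-1,"tz":0,"roll":0,"jaw":1},{"tx":4.5,"ty":-1,"tz":0,"roll":0,"jaw":1},{"tx":4.5,"ty":-1,"tz":0,"roll":0,"jaw":1},{"tx":4.5,"ty":-1,"tz":0,"roll":0,"jaw":1},{"tx":4.5,"ty":-1,"tz":0,"roll":0,"jaw":1},{"tx":4.5,"ty":-1,"tz":0,"roll":0,"jaw":1}]'
python3 -c "
from h import *;s=read_state();print(s['joint_positions'])"
```

```text
time_s: 6.5
position: [-0.1247, 0.4579, 0.345]
time_s: 7.3
position: [-0.3137, 0.7748, 0.3469]
tcp_rot: [[-0.317, 0.948, -0.01], [0.948, 0.317, 0.001], [0.004, -0.009, -1.0]]
force: [0.8, 0.8, 1.1]
opening: 1.001
grasp_force: 0.0
[104.21686371  45.89491921  34.92071179   0.56680597  98.98196976
  85.79694425]
```

```bash
python3 -m jog '[{"tx":3.6,"ty":2.5,"tz":0,"roll":0,"jaw":1},{"tx":3.6,"ty":2.5,"tz":0,"roll":0,"jaw":1},{"tx":5,"ty":0,"tz":0,"roll":0,"jaw":1},{"tx":5,"ty":0,"tz":0,"roll":0,"jaw":1},{"tx":5,"ty":0,"tz":0,"roll":0,"jaw":1},{"tx":5,"ty":0,"tz":0,"roll":0,"jaw":1}]'
python3 -c "
from h import *;s=read_state();print(s['joint_positions'])"
python3 -m jog '[{"tx":5,"ty":0,"tz":0,"roll":0,"jaw":1},{"tx":5,"ty":0,"tz":0,"roll":0,"jaw":1},{"tx":5,"ty":0,"tz":0,"roll":0,"jaw":1},{"tx":5,"ty":0,"tz":0,"roll":0,"jaw":1},{"tx":5,"ty":0,"tz":0,"roll":0,"jaw":1}]'
python3 -c "
from h import *;s=read_state();print(s['joint_positions'])"
```

```text
time_s: 7.9
position: [-0.305, 0.9063, 0.3014]
tcp_rot: [[-0.314, 0.948, -0.049], [0.941, 0.317, 0.114], [0.124, -0.01, -0.992]]
force: [-0.2, -0.3, -0.4]
opening: 1.004
grasp_force: 0.0
[101.50266834  59.4351521   12.57736286   1.46055745 101.00719247
  83.41164027]
time_s: 8.4
position: [-0.3217, 0.956, 0.2871]
tcp_rot: [[-0.302, 0.948, -0.098], [0.911, 0.317, 0.263], [0.28, -0.01, -0.96]]
force: [-0.4, -0.6, -0.4]
opening: 0.995
grasp_force: 0.0
[101.56098146  60.90082221  12.59163148   2.50882251  90.40871265
  83.51035366]
```

```bash
python3 -m jog '[{"tx":5,"ty":0,"tz":0,"roll":0,"jaw":1},{"tx":5,"ty":0,"tz":0,"roll":0,"jaw":1},{"tx":5,"ty":0,"tz":0,"roll":0,"jaw":1},{"tx":5,"ty":0,"tz":0,"roll":0,"jaw":1},{"tx":5,"ty":0,"tz":0,"roll":0,"jaw":1},{"tx":5,"ty":0,"tz":0,"roll":0,"jaw":1},{"tx":5,"ty":0,"tz":0,"roll":0,"jaw":1},{"tx":5,"ty":0,"tz":0,"roll":0,"jaw":1}]'
python3 -c "
from h import *;s=read_state();print(s['joint_positions'])"
```

```text
time_s: 9.2
position: [-0.3394, 1.0123, 0.3446]
tcp_rot: [[-0.267, 0.948, -0.173], [0.813, 0.318, 0.488], [0.517, -0.01, -0.856]]
force: [0.5, -0.3, -0.7]
opening: 0.998
grasp_force: 0.0
[101.4458252   59.19261275  12.54445985   4.26189851  77.38647932
  83.31091087]
```

```bash
python3 -m jog '[{"tx":5,"ty":0,"tz":0,"roll":0,"jaw":1},{"tx":5,"ty":0,"tz":0,"roll":0,"jaw":1},{"tx":5,"ty":0,"tz":0,"roll":0,"jaw":1},{"tx":5,"ty":0,"tz":0,"roll":0,"jaw":1},{"tx":5,"ty":0,"tz":0,"roll":0,"jaw":1},{"tx":5,"ty":0,"tz":0,"roll":0,"jaw":1}]'
python3 -c "
from h import *;s=read_state();print(s['joint_positions'])"
```

```text
time_s: 9.8
position: [-0.3448, 1.0318, 0.4334]
tcp_rot: [[-0.231, 0.948, -0.219], [0.711, 0.318, 0.627], [0.664, -0.011, -0.747]]
force: [-0.5, 0.1, 0.1]
opening: 1.0
grasp_force: 0.0
[101.219631    55.52253981  12.54411435   5.61607023  70.65845837
  83.05721406]
```

```bash
cat >> h.py <<'E'
def seg(*pts):
    s=read_state();p=s["position"];R=s["tcp_rot"]
    for q in pts:
        d=R.T@(np.array(q)-p)*100;n=int(np.ceil(np.linalg.norm(d)/4.8));print(np.round(q,3),"total",np.round(d,2),"n",n,"per row",np.round(d/n,2));p=np.array(q)
E
python3 -c "
from h import *
seg((-.2,.5,.42),(.22,.42,.40),(.42,.0,.35),(.555,-.269,.15))"
```

```text
[-0.2   0.5   0.42] total [-42.04  -3.16 -35.53] n 12 per row [-3.5  -0.26 -2.96]
[0.22 0.42 0.4 ] total [-16.71  37.3  -12.71] n 9 per row [-1.86  4.14 -1.41]
[0.42 0.   0.35] total [-37.8    5.67 -26.99] n 10 per row [-3.78  0.57 -2.7 ]
[ 0.555 -0.269  0.15 ] total [-35.53   4.46  -4.88] n 8 per row [-4.44  0.56 -0.61]
```

```bash
python3 -m jog '[{"tx":-3.5,"ty":-0.26,"tz":-2.96,"roll":0,"jaw":1},{"tx":-3.5,"ty":-0.26,"tz":-2.96,"roll":0,"jaw":1},{"tx":-3.5,"ty":-0.26,"tz":-2.96,"roll":0,"jaw":1},{"tx":-3.5,"ty":-0.26,"tz":-2.96,"roll":0,"jaw":1},{"tx":-3.5,"ty":-0.26,"tz":-2.96,"roll":0,"jaw":1},{"tx":-3.5,"ty":-0.26,"tz":-2.96,"roll":0,"jaw":1},{"tx":-3.5,"ty":-0.26,"tz":-2.96,"roll":0,"jaw":1},{"tx":-3.5,"ty":-0.26,"tz":-2.96,"roll":0,"jaw":1}]' | head -3
python3 -m jog '[{"tx":-3.5,"ty":-0.26,"tz":-2.96,"roll":0,"jaw":1},{"tx":-3.5,"ty":-0.26,"tz":-2.96,"roll":0,"jaw":1},{"tx":-3.5,"ty":-0.26,"tz":-2.96,"roll":0,"jaw":1},{"tx":-3.5,"ty":-0.26,"tz":-2.96,"roll":0,"jaw":1}]' | head -3
python3 -m jog '[{"tx":-1.86,"ty":4.14,"tz":-1.41,"roll":0,"jaw":1},{"tx":-1.86,"ty":4.14,"tz":-1.41,"roll":0,"jaw":1},{"tx":-1.86,"ty":4.14,"tz":-1.41,"roll":0,"jaw":1},{"tx":-1.86,"ty":4.14,"tz":-1.41,"roll":0,"jaw":1},{"tx":-1.86,"ty":4.14,"tz":-1.41,"roll":0,"jaw":1},{"tx":-1.86,"ty":4.14,"tz":-1.41,"roll":0,"jaw":1},{"tx":-1.86,"ty":4.14,"tz":-1.41,"roll":0,"jaw":1},{"tx":-1.86,"ty":4.14,"tz":-1.41,"roll":0,"jaw":1}]' | head -3
python3 -c "
from h import *;s=read_state();print(s['joint_positions']);seg((.42,.0,.35),(.555,-.269,.15))"
```

```text
time_s: 10.6
position: [-0.2504, 0.6868, 0.4263]
tcp_rot: [[-0.231, 0.948, -0.218], [0.711, 0.318, 0.628], [0.665, -0.01, -0.747]]
time_s: 11.0
position: [-0.2022, 0.5098, 0.422]
tcp_rot: [[-0.231, 0.948, -0.218], [0.71, 0.318, 0.628], [0.665, -0.01, -0.747]]
time_s: 11.8
position: [0.172, 0.4397, 0.4045]
tcp_rot: [[-0.233, 0.949, -0.214], [0.712, 0.316, 0.627], [0.663, -0.006, -0.749]]
[ 29.55157107   0.35823955 109.99894822  44.66950415  67.91890632
  -5.65291736]
[0.42 0.   0.35] total [-40.67   9.66 -28.82] n 11 per row [-3.7   0.88 -2.62]
[ 0.555 -0.269  0.15 ] total [-35.54   4.43  -4.8 ] n 8 per row [-4.44  0.55 -0.6 ]
```

```bash
python3 -m jog '[{"tx":-3.7,"ty":0.88,"tz":-2.62,"roll":0,"jaw":1},{"tx":-3.7,"ty":0.88,"tz":-2.62,"roll":0,"jaw":1},{"tx":-3.7,"ty":0.88,"tz":-2.62,"roll":0,"jaw":1},{"tx":-3.7,"ty":0.88,"tz":-2.62,"roll":0,"jaw":1},{"tx":-3.7,"ty":0.88,"tz":-2.62,"roll":0,"jaw":1},{"tx":-3.7,"ty":0.88,"tz":-2.62,"roll":0,"jaw":1},{"tx":-3.7,"ty":0.88,"tz":-2.62,"roll":0,"jaw":1},{"tx":-3.7,"ty":0.88,"tz":-2.62,"roll":0,"jaw":1}]' | head -3
python3 -m jog '[{"tx":-3.7,"ty":0.88,"tz":-2.62,"roll":0,"jaw":1},{"tx":-3.7,"ty":0.88,"tz":-2.62,"roll":0,"jaw":1},{"tx":-3.7,"ty":0.88,"tz":-2.62,"roll":0,"jaw":1},{"tx":-4.4,"ty":0.55,"tz":-0.6,"roll":0,"jaw":1},{"tx":-4.4,"ty":0.55,"tz":-0.6,"roll":0,"jaw":1},{"tx":-4.4,"ty":0.55,"tz":-0.6,"roll":0,"jaw":1},{"tx":-4.4,"ty":0.55,"tz":-0.6,"roll":0,"jaw":1},{"tx":-4.4,"ty":0.55,"tz":-0.6,"roll":0,"jaw":1}]'
python3 - <<'E'
from h import *
s=read_state();print(s['joint_positions'])
C={n:capture(n) for n in("side","top","wrist")}
cv2.imwrite("pics/side1.png",C["side"]["img"][:,:,::-1])
for t,z in(("carrier_grip",.03),("board_carrier",0)):
  for n in("side","top"):
    l=landmark_of(n,t)
    if l: print(t,n,l[0],atz(C[n],l[0]["point"],z))
# wrist
l=landmark_of("wrist","carrier_grip");w=C["wrist"]
f=240/np.tan(np.radians(w["vertical_fov"])/2);M=np.array(w["tool_from_camera"])
for q in l[:2]:
    u=np.array([q["point"][1]-w["cx"],q["point"][0]-w["cy"]]);r=np.hypot(*u);th=r/f
    d=np.array([np.sin(th)*u[0]/r,-np.sin(th)*u[1]/r,-np.cos(th)])
    R=s["tcp_rot"];o=s["position"]+R@M[:3,3];d=R@M[:3,:3]@d;print("wrist",q,o+d*(.03-o[2])/d[2])
E
```

```text
time_s: 12.6
position: [0.3519, 0.1186, 0.3639]
tcp_rot: [[-0.233, 0.949, -0.214], [0.714, 0.316, 0.624], [0.66, -0.007, -0.751]]
time_s: 13.4
position: [0.5032, -0.1679, 0.2246]
tcp_rot: [[-0.233, 0.948, -0.216], [0.715, 0.317, 0.624], [0.66, -0.009, -0.751]]
force: [0.5, -0.2, 0.6]
opening: 0.996
grasp_force: 0.0
[-41.16125758  38.84155524  80.67881718  19.28872384  97.35982707
 -63.40716356]
carrier_grip side {'point': [214.4, 392.9], 'p': 0.89} [ 0.5308277  -0.19685094  0.03      ]
carrier_grip top {'point': [270.3, 447.4], 'p': 0.62} [ 0.52375562 -0.19331556  0.03      ]
board_carrier side {'point': [230.3, 384.6], 'p': 0.56} [ 0.53038703 -0.15799955  0.        ]
board_carrier top {'point': [274.0, 428.7], 'p': 0.75} [ 0.51762954 -0.15515087  0.        ]
wrist {'point': [395.4, 341.5], 'p': 0.88} [ 0.53223378 -0.18896314  0.03      ]
```

View pics/side1.png

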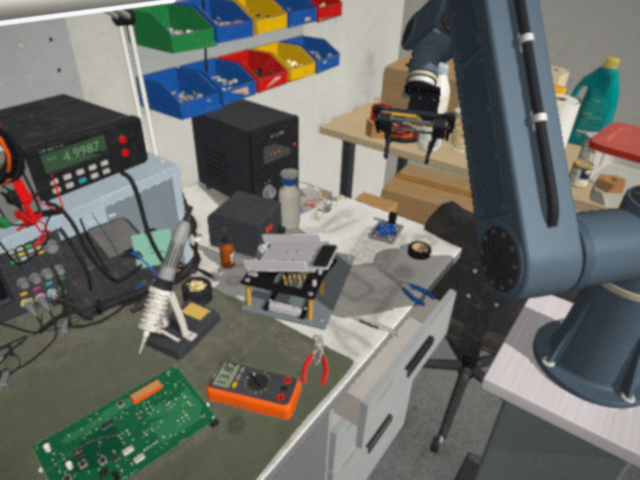

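The side view shows the gripper at (415,125) leaning back, its wide body along the closing axis, and the carrier untouched at (388,228). Next is the approach to the grip at about (0.529, −0.193).

```bash
python3 -c "
from h import *
seg((.551,-.256,.107),(.529,-.193,.032))"
```

```text
[ 0.551 -0.256  0.107] total [-15.55   1.86   2.22] n 4 per row [-3.89  0.47  0.56]
[ 0.529 -0.193  0.032] total [ 0.05 -0.   10.04] n 3 per row [ 0.02 -0.    3.35]
```

```bash
python3 -m jog '[{"tx":-3.89,"ty":0.47,"tz":0.56,"roll":0,"jaw":1},{"tx":-3.89,"ty":0.47,"tz":0.56,"roll":0,"jaw":1},{"tx":-3.89,"ty":0.47,"tz":0.56,"roll":0,"jaw":1},{"tx":-3.89,"ty":0.47,"tz":0.56,"roll":0,"jaw":1},{"tx":0,"ty":0,"tz":3,"roll":0,"jaw":1},{"tx":0,"ty":0,"tz":2,"roll":0,"jaw":1},{"tx":0,"ty":0,"tz":0,"roll":0,"jaw":1}]'
python3 - <<'E'
from h import *
s=read_state();w=capture("wrist");cv2.imwrite("pics/w1.png",w["img"][:,:,::-1])
l=landmark_of("wrist","carrier_grip")
f=240/np.tan(np.radians(w["vertical_fov"])/2);M=np.array(w["tool_from_camera"]);R=s["tcp_rot"]
for q in l[:2]:
    u=np.array([q["point"][1]-w["cx"],q["point"][0]-w["cy"]]);r=np.hypot(*u);th=r/f
    d=np.array([np.sin(th)*u[0]/r,-np.sin(th)*u[1]/r,-np.cos(th)])
    o=s["position"]+R@M[:3,3];d=R@M[:3,:3]@d;print("wrist",q,o+d*(.03-o[2])/d[2])
seg((.529,-.193,.032))
E
```

```text
time_s: 14.5
position: [0.5384, -0.2223, 0.0671]
tcp_rot: [[-0.23, 0.947, -0.223], [0.71, 0.32, 0.628], [0.666, -0.013, -0.746]]
force: [-0.1, -0.5, 0.3]
opening: 1.004
grasp_force: 0.0
wrist {'point': [281.9, 322.6], 'p': 0.79} [ 0.53040783 -0.19048047  0.03      ]
[ 0.529 -0.193  0.032] total [ 0.12 -0.03  5.04] n 2 per row [ 0.06 -0.02  2.52]
```

View pics/w1.png

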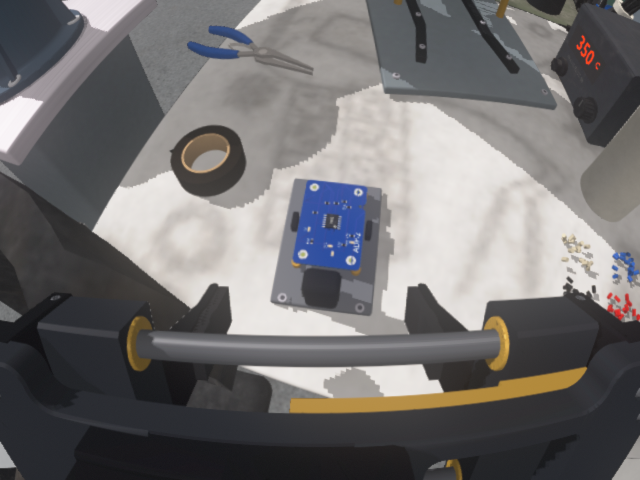

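The wrist view shows the grip at (322,285), centred between the fingertips at about 225 and 413. I'll advance, then close.

```bash
python3 -m jog '[{"tx":0.1,"ty":0,"tz":2.5,"roll":0,"jaw":1},{"tx":0.1,"ty":0,"tz":2.6,"roll":0,"jaw":1},{"tx":0,"ty":0,"tz":0,"roll":0,"jaw":1}]'
python3 -m jog '[{"tx":0,"ty":0,"tz":0,"roll":0,"jaw":0.1},{"tx":0,"ty":0,"tz":0,"roll":0,"jaw":0.1},{"tx":0,"ty":0,"tz":0,"roll":0,"jaw":0.1},{"tx":0,"ty":0,"tz":0,"roll":0,"jaw":0.1},{"tx":0,"ty":0,"tz":0,"roll":0,"jaw":0.1},{"tx":0,"ty":0,"tz":0,"roll":0,"jaw":0.1},{"tx":0,"ty":0,"tz":0,"roll":0,"jaw":0.1},{"tx":0,"ty":0,"tz":0,"roll":0,"jaw":0.1}]'
```

```text
time_s: 14.9
position: [0.5275, -0.1903, 0.0311]
tcp_rot: [[-0.231, 0.947, -0.221], [0.711, 0.32, 0.626], [0.664, -0.012, -0.747]]
force: [-1.1, -0.7, -0.4]
opening: 1.001
grasp_force: 0.0
time_s: 15.7
position: [0.5284, -0.1921, 0.0307]
tcp_rot: [[-0.231, 0.948, -0.218], [0.713, 0.318, 0.625], [0.662, -0.011, -0.749]]
force: [0.5, -1.1, 0.8]
opening: 0.362
grasp_force: 0.0
```

```bash
python3 -m jog '[{"tx":0,"ty":0,"tz":0,"roll":0,"jaw":0.1},{"tx":0,"ty":0,"tz":0,"roll":0,"jaw":0.1},{"tx":0,"ty":0,"tz":0,"roll":0,"jaw":0.1},{"tx":0,"ty":0,"tz":0,"roll":0,"jaw":0.1},{"tx":0,"ty":0,"tz":0,"roll":0,"jaw":0.1}]'
python3 -c "
from h import *
a=(.5284,-.1921,.0307)
seg((.5284,-.1921,.09),(.601,.0455,.09),(.601,.0455,.045))"
```

```text
time_s: 16.2
position: [0.5286, -0.1921, 0.0307]
tcp_rot: [[-0.232, 0.948, -0.218], [0.713, 0.318, 0.625], [0.662, -0.01, -0.749]]
force: [-0.3, 0.2, -0.2]
opening: 0.232
grasp_force: 30.0
[ 0.528 -0.192  0.09 ] total [ 3.93 -0.08 -4.43] n 2 per row [ 1.96 -0.04 -2.22]
[0.601 0.046 0.09 ] total [15.25 14.43 13.28] n 6 per row [2.54 2.41 2.21]
[0.601 0.046 0.045] total [-2.98  0.05  3.37] n 1 per row [-2.98  0.05  3.37]
```

```bash
python3 -m jog '[{"tx":1.96,"ty":0,"tz":-2.22,"roll":0,"jaw":0.1},{"tx":1.96,"ty":0,"tz":-2.22,"roll":0,"jaw":0.1},{"tx":2.54,"ty":2.41,"tz":2.21,"roll":0,"jaw":0.1},{"tx":2.54,"ty":2.41,"tz":2.21,"roll":0,"jaw":0.1},{"tx":2.54,"ty":2.41,"tz":2.21,"roll":0,"jaw":0.1},{"tx":2.54,"ty":2.41,"tz":2.21,"roll":0,"jaw":0.1},{"tx":2.54,"ty":2.41,"tz":2.21,"roll":0,"jaw":0.1},{"tx":2.54,"ty":2.41,"tz":2.21,"roll":0,"jaw":0.1}]'
python3 -m jog '[{"tx":0,"ty":0,"tz":0,"roll":0,"jaw":0.1},{"tx":0,"ty":0,"tz":0,"roll":0,"jaw":0.1}]' | head -2
python3 - <<'E'
from h import *
C={n:capture(n) for n in("top","side","wrist")}
a=C["top"]["img"][180:320,230:400,::-1];b=C["wrist"]["img"][:,:,::-1]
cv2.imwrite("pics/g1.png",np.hstack([cv2.resize(a,(510,420),interpolation=cv2.INTER_CUBIC),cv2.resize(b[60:420,170:470],(280,420))[:, :]]))
seg((.601,.0455,.045))
E
```

```text
time_s: 17.0
position: [0.6018, 0.0468, 0.0895]
tcp_rot: [[-0.231, 0.948, -0.219], [0.713, 0.318, 0.624], [0.661, -0.012, -0.75]]
force: [0.7, -0.2, -2.1]
opening: 0.232
grasp_force: 30.0
time_s: 17.2
position: [0.6012, 0.0465, 0.0895]
[0.601 0.046 0.045] total [-2.85  0.01  3.45] n 1 per row [-2.85  0.01  3.45]
```

View pics/g1.png

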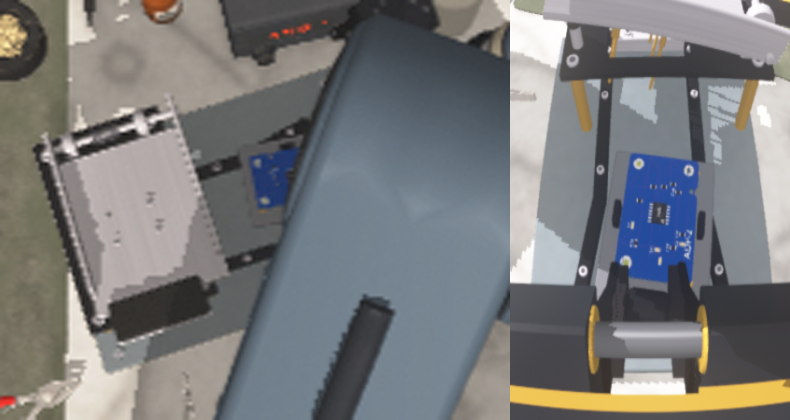

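The wrist and top views show the carrier still held about 9° clockwise of the fixture axis. I'll set it down further back in the flare, offset so its front is centred, and let the rails straighten it.

```bash
python3 -c "
from h import *
np.set_printoptions(suppress=True)
seg((.602,.0015,.0895),(.602,.0015,.0435))
R=read_state()['tcp_rot'];O=np.array([.5597,.1667]);ex=np.array([-.322,.947]);ey=np.array([-.947,-.322])
print(np.round(100*R.T@np.r_[ex,0],2),np.round(100*R.T@np.r_[ey,0],2),np.round(R.T@[0,0,1],3))"
```

```text
[0.602 0.002 0.09 ] total [-3.07 -1.34 -2.65] n 1 per row [-3.07 -1.34 -2.65]
[0.602 0.002 0.044] total [-3.04  0.05  3.45] n 1 per row [-3.04  0.05  3.45]
[74.99 -0.53 66.19] [  -1.14 -100.02    0.49] [ 0.662 -0.011 -0.75 ]
```

```bash
python3 -m jog '[{"tx":-1.53,"ty":-0.67,"tz":-1.32,"roll":0,"jaw":0.1},{"tx":-1.53,"ty":-0.67,"tz":-1.32,"roll":0,"jaw":0.1},{"tx":0,"ty":0,"tz":0,"roll":0,"jaw":0.1},{"tx":-1.3,"ty":0,"tz":1.5,"roll":0,"jaw":0.1},{"tx":-1.3,"ty":0,"tz":1.5,"roll":0,"jaw":0.1},{"tx":-0.25,"ty":0,"tz":0.28,"roll":0,"jaw":0.1},{"tx":0,"ty":0,"tz":0,"roll":0,"jaw":0.1}]'; python3 -m jog '[{"tx":-0.13,"ty":0,"tz":0.15,"roll":0,"jaw":0.1},{"tx":0,"ty":0,"tz":0,"roll":0,"jaw":0.1}]'
```

```text
time_s: 18.05
position: [0.6002, 0.0041, 0.0446]
tcp_rot: [[-0.229, 0.948, -0.221], [0.711, 0.319, 0.627], [0.665, -0.014, -0.747]]
force: [0.0, 0.5, -2.3]
opening: 0.234
grasp_force: 30.0
time_s: 18.25
position: [0.6015, 0.0036, 0.0443]
tcp_rot: [[-0.232, 0.948, -0.219], [0.712, 0.319, 0.625], [0.662, -0.011, -0.749]]
force: [0.6, -0.5, -2.6]
opening: 0.231
grasp_force: 30.0
```

```bash
python3 -m jog '[{"tx":-0.13,"ty":0,"tz":0.15,"roll":0,"jaw":0.1},{"tx":0,"ty":0,"tz":0,"roll":0,"jaw":0.1}]';  python3 -m jog '[{"tx":0.75,"ty":0.2,"tz":0.66,"roll":0,"jaw":0.1},{"tx":0.75,"ty":0.2,"tz":0.66,"roll":0,"jaw":0.1},{"tx":0,"ty":0,"tz":0,"roll":0,"jaw":0.1}]'; python3 -m jog '[{"tx":0.75,"ty":0.25,"tz":0.66,"roll":0,"jaw":0.1},{"tx":0.75,"ty":0.25,"tz":0.66,"roll":0,"jaw":0.1},{"tx":0,"ty":0,"tz":0,"roll":0,"jaw":0.1}]'
```

```text
time_s: 18.45
position: [0.6017, 0.0034, 0.043]
tcp_rot: [[-0.232, 0.948, -0.218], [0.712, 0.318, 0.626], [0.662, -0.01, -0.749]]
force: [-0.6, 0.0, 0.7]
opening: 0.235
grasp_force: 30.0
time_s: 18.75
position: [0.5984, 0.0257, 0.0428]
tcp_rot: [[-0.232, 0.948, -0.219], [0.711, 0.319, 0.627], [0.664, -0.011, -0.748]]
force: [0.9, 1.0, 0.2]
opening: 0.235
grasp_force: 30.0
time_s: 19.05
position: [0.5964, 0.0451, 0.0428]
tcp_rot: [[-0.232, 0.947, -0.22], [0.712, 0.32, 0.625], [0.663, -0.012, -0.749]]
force: [-2.1, -1.7, 2.8]
opening: 0.228
grasp_force: 30.0
```

```bash
python3 -m jog '[{"tx":0.75,"ty":0.2,"tz":0.66,"roll":0,"jaw":0.1},{"tx":0.75,"ty":0.2,"tz":0.66,"roll":0,"jaw":0.1},{"tx":0,"ty":0,"tz":0,"roll":0,"jaw":0.1}]'
python3 - <<'E'
from h import *
w=capture("wrist");cv2.imwrite("pics/w2.png",w["img"][:,:,::-1]);s=read_state()
p=s["position"][:2]-[.5597,.1667];print("fix",p@[-.322,.947],p@[-.947,-.322])
E
```

```text
time_s: 19.35
position: [0.594, 0.0653, 0.0428]
tcp_rot: [[-0.232, 0.948, -0.22], [0.712, 0.319, 0.626], [0.663, -0.011, -0.748]]
force: [-1.2, -0.3, 3.5]
opening: 0.228
grasp_force: 29.8
fix -0.10712498653493091 0.00017091319288651402
```

View pics/w2.png

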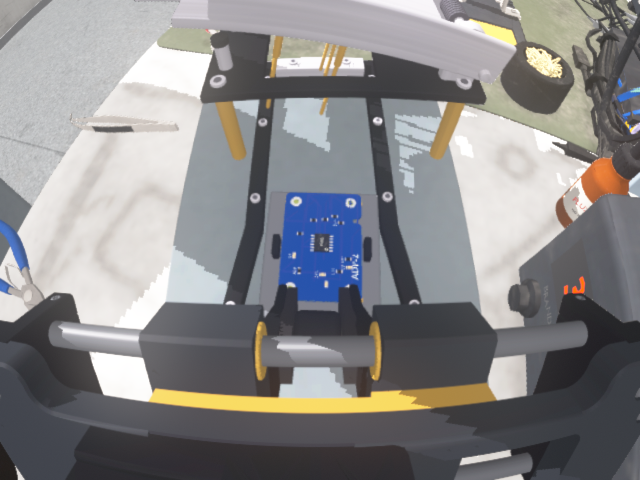

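The carrier is now straight between the rails, with its front edge from (275,193) to (378,193) at the throat. I'll slide it in.

```bash
python3 -m jog '[{"tx":0.75,"ty":0,"tz":0.66,"roll":0,"jaw":0.1},{"tx":0.75,"ty":0,"tz":0.66,"roll":0,"jaw":0.1},{"tx":0.75,"ty":0,"tz":0.66,"roll":0,"jaw":0.1},{"tx":0,"ty":0,"tz":0,"roll":0,"jaw":0.1}]';python3 -m jog '[{"tx":0.75,"ty":0,"tz":0.66,"roll":0,"jaw":0.1},{"tx":0.75,"ty":0,"tz":0.66,"roll":0,"jaw":0.1},{"tx":0.75,"ty":0,"tz":0.66,"roll":0,"jaw":0.1},{"tx":0.75,"ty":0,"tz":0.66,"roll":0,"jaw":0.1},{"tx":0,"ty":0,"tz":0,"roll":0,"jaw":0.1}]'
python3 -c "
from h import *;s=read_state()
p=s['position'][:2]-[.5597,.1667];print('fix',p@[-.322,.947],p@[-.947,-.322])"
```

```text
time_s: 19.8
position: [0.5848, 0.0932, 0.0428]
tcp_rot: [[-0.231, 0.948, -0.219], [0.712, 0.318, 0.626], [0.663, -0.011, -0.749]]
force: [-2.4, -1.5, 4.5]
opening: 0.226
grasp_force: 29.9
time_s: 20.3
position: [0.5724, 0.1309, 0.0428]
tcp_rot: [[-0.232, 0.948, -0.218], [0.712, 0.318, 0.626], [0.663, -0.01, -0.749]]
force: [-0.7, -1.6, 4.2]
opening: 0.227
grasp_force: 29.7
fix -0.037986866509609835 -0.00050213164091353
```

```bash
python3 -m jog '[{"tx":0.75,"ty":0,"tz":0.66,"roll":0,"jaw":0.1},{"tx":0.38,"ty":0,"tz":0.33,"roll":0,"jaw":0.1},{"tx":0,"ty":0,"tz":0,"roll":0,"jaw":0.1}]'
python3 -m jog '[{"tx":0,"ty":0,"tz":0,"roll":0,"jaw":0.45},{"tx":0,"ty":0,"tz":0,"roll":0,"jaw":0.45},{"tx":0,"ty":0,"tz":0,"roll":0,"jaw":0.45},{"tx":-1.5,"ty":0,"tz":-1.32,"roll":0,"jaw":0.45},{"tx":-1.5,"ty":0,"tz":-1.32,"roll":0,"jaw":0.45},{"tx":-1.5,"ty":0,"tz":-1.32,"roll":0,"jaw":0},{"tx":0,"ty":0,"tz":0,"roll":0,"jaw":0},{"tx":0,"ty":0,"tz":0,"roll":0,"jaw":0}]'
python3 -m jog '[{"tx":0,"ty":0,"tz":0,"roll":0,"jaw":0},{"tx":0,"ty":0,"tz":0,"roll":0,"jaw":0},{"tx":0,"ty":0,"tz":0,"roll":0,"jaw":0},{"tx":0,"ty":0,"tz":0,"roll":0,"jaw":0}]'
python3 - <<'E'
from h import *
w=capture("wrist");cv2.imwrite("pics/w3.png",w["img"][:,:,::-1]);s=read_state()
p=s["position"][:2]-[.5597,.1667];print("fix",p@[-.322,.947],p@[-.947,-.322])
E
```

```text
time_s: 20.6
position: [0.5679, 0.1444, 0.0428]
tcp_rot: [[-0.232, 0.948, -0.218], [0.713, 0.318, 0.625], [0.662, -0.01, -0.749]]
force: [-1.1, -3.2, 5.3]
opening: 0.228
grasp_force: 29.6
time_s: 21.4
position: [0.5873, 0.0865, 0.0423]
tcp_rot: [[-0.23, 0.949, -0.217], [0.713, 0.316, 0.626], [0.662, -0.01, -0.749]]
force: [0.8, 0.0, 0.4]
opening: 0.264
grasp_force: 0.0
time_s: 21.8
position: [0.5865, 0.0884, 0.0424]
tcp_rot: [[-0.232, 0.948, -0.219], [0.712, 0.319, 0.625], [0.662, -0.011, -0.749]]
force: [0.3, -0.2, 0.3]
opening: 0.01
grasp_force: 0.0
fix -0.08285575096485973 -0.00020688868341773095
```

View pics/w3.png

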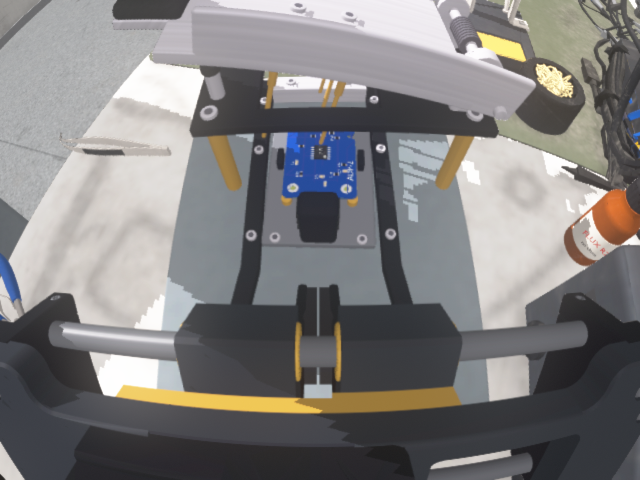

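The carrier stands straight in the rails with its grip at (318,215) and the closed fingers behind it at (318,300). I'll push it home.

```bash
python3 -m jog '[{"tx":1.12,"ty":0,"tz":0.99,"roll":0,"jaw":0},{"tx":1.12,"ty":0,"tz":0.99,"roll":0,"jaw":0},{"tx":0.75,"ty":0,"tz":0.66,"roll":0,"jaw":0},{"tx":0.38,"ty":0,"tz":0.33,"roll":0,"jaw":0},{"tx":0,"ty":0,"tz":0,"roll":0,"jaw":0}]'
python3 -m jog '[{"tx":0.15,"ty":0,"tz":0.13,"roll":0,"jaw":0},{"tx":0.15,"ty":0,"tz":0.13,"roll":0,"jaw":0},{"tx":0,"ty":0,"tz":0,"roll":0,"jaw":0}]'
python3 -c "
from h import *;s=read_state()
p=s['position'][:2]-[.5597,.1667];print('fix',p@[-.322,.947],p@[-.947,-.322])"
```

```text
time_s: 22.35
position: [0.5716, 0.1318, 0.0426]
tcp_rot: [[-0.232, 0.947, -0.22], [0.712, 0.32, 0.625], [0.663, -0.011, -0.749]]
force: [0.3, 1.5, 0.8]
opening: 0.006
grasp_force: 0.0
time_s: 22.65
position: [0.5714, 0.134, 0.0425]
tcp_rot: [[-0.231, 0.948, -0.218], [0.713, 0.318, 0.625], [0.662, -0.01, -0.749]]
force: [0.7, 0.1, 0.9]
opening: 0.008
grasp_force: 0.4
fix -0.03474649839979214 -0.0005627276776732845
```

```bash
for i in 1; do python3 -m jog '[{"tx":0.15,"ty":0,"tz":0.13,"roll":0,"jaw":0},{"tx":0.15,"ty":0,"tz":0.13,"roll":0,"jaw":0},{"tx":0,"ty":0,"tz":0,"roll":0,"jaw":0}]'; done
python3 -m jog '[{"tx":0.15,"ty":0,"tz":0.13,"roll":0,"jaw":0},{"tx":0,"ty":0,"tz":0,"roll":0,"jaw":0}]'
python3 -c "
from h import *;s=read_state()
p=s['position'][:2]-[.5597,.1667];print('fix',p@[-.322,.947],p@[-.947,-.322])"
```

```text
time_s: 22.95
position: [0.5702, 0.1377, 0.0425]
tcp_rot: [[-0.232, 0.948, -0.218], [0.713, 0.318, 0.625], [0.662, -0.01, -0.75]]
force: [1.1, -2.9, 0.9]
opening: 0.009
grasp_force: 1.2
time_s: 23.15
position: [0.5702, 0.1382, 0.0425]
tcp_rot: [[-0.233, 0.948, -0.217], [0.715, 0.318, 0.623], [0.659, -0.009, -0.752]]
force: [0.9, -8.0, 1.5]
opening: 0.007
grasp_force: 3.5
fix -0.030383039602082936 -0.0007264829745401123
```

```bash
python3 -m jog '[{"tx":0.12,"ty":0,"tz":0.1,"roll":0,"jaw":0},{"tx":0,"ty":0,"tz":0,"roll":0,"jaw":0},{"tx":0,"ty":0,"tz":0,"roll":0,"jaw":0}]'
python3 - <<'E'
from h import *
C={n:capture(n) for n in("top","side")}
for t,z in(("carrier_grip",.042),("board_carrier",.012)):
  for n in C:
    l=landmark_of(n,t)
    if l:
      q=atz(C[n],l[0]["point"],z)[:2]-[.5597,.1667];print(t,n,round(l[0]["p"],2),"fix",q@[-.322,.947],q@[-.947,-.322])
b=C["side"]["img"][200:350,210:380,::-1];cv2.imwrite("pics/s2.png",cv2.resize(b,None,fx=4,fy=4,interpolation=cv2.INTER_CUBIC))
l=landmark_of("top","lever_pad");print(l[0],atz(C["top"],l[0]["point"],.142))
E
```

```text
time_s: 23.45
position: [0.5702, 0.1384, 0.0425]
tcp_rot: [[-0.234, 0.948, -0.216], [0.716, 0.318, 0.622], [0.658, -0.009, -0.753]]
force: [0.4, -11.5, 3.2]
opening: 0.004
grasp_force: 5.3
carrier_grip side 0.76 fix -0.002517647375532794 -0.0019332304343299728
board_carrier side 0.88 fix 0.026969294173699438 -0.004321423220805302
{'point': [282.8, 281.8], 'p': 0.76} [0.48166553 0.18851378 0.142     ]
```

View pics/s2.png

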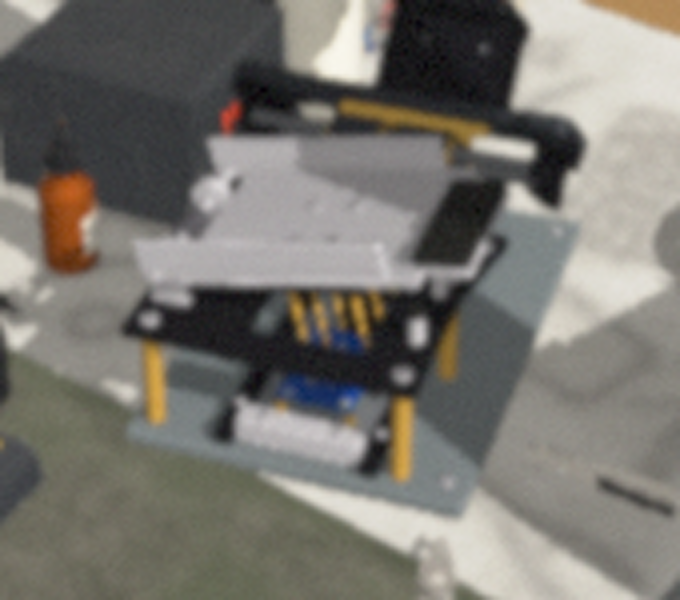

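The side crop shows the board behind the steel stop at (320,400). The push also stalled at 11 N where home was expected, so the carrier is home. Now I'll back off and go over the pad.

```bash
python3 -c "
from h import *
seg((.587,.089,.043),(.587,.089,.23),(.483,.176,.20),(.483,.176,.17))"
```

```text
[0.587 0.089 0.043] total [-3.9   0.02 -3.48] n 2 per row [-1.95  0.01 -1.74]
[0.587 0.089 0.23 ] total [ 12.3   -0.16 -14.08] n 4 per row [ 3.08 -0.04 -3.52]
[0.483 0.176 0.2  ] total [ 6.69 -7.07  9.91] n 3 per row [ 2.23 -2.36  3.3 ]
[0.483 0.176 0.17 ] total [-1.97  0.03  2.26] n 1 per row [-1.97  0.03  2.26]
```

```bash
python3 -m jog '[{"tx":-1.95,"ty":0,"tz":-1.74,"roll":0,"jaw":0},{"tx":-1.95,"ty":0,"tz":-1.74,"roll":0,"jaw":0},{"tx":3.08,"ty":0,"tz":-3.52,"roll":0,"jaw":0},{"tx":3.08,"ty":0,"tz":-3.52,"roll":0,"jaw":0},{"tx":3.08,"ty":0,"tz":-3.52,"roll":0,"jaw":0},{"tx":3.08,"ty":0,"tz":-3.52,"roll":0,"jaw":0}]' | head -2
python3 -m jog '[{"tx":2.23,"ty":-2.36,"tz":3.3,"roll":0,"jaw":0},{"tx":2.23,"ty":-2.36,"tz":3.3,"roll":0,"jaw":0},{"tx":2.23,"ty":-2.36,"tz":3.3,"roll":0,"jaw":0},{"tx":0,"ty":0,"tz":0,"roll":0,"jaw":0},{"tx":0,"ty":0,"tz":0,"roll":0,"jaw":0}]'
python3 - <<'E'
from h import *
s=read_state();C=capture("side")
l=landmark_of("side","board_carrier")
for t,z in(("carrier_grip",.042),("board_carrier",.012)):
    l=landmark_of("side",t)
    if l:
      q=atz(C,l[0]["point"],z)[:2]-[.5597,.1667];print(t,round(l[0]["p"],2),"fix",q@[-.322,.947],q@[-.947,-.322])
cv2.imwrite("pics/s3.png",cv2.resize(C["img"][170:350,210:400,::-1],None,fx=4,fy=3.3,interpolation=cv2.INTER_CUBIC))
seg((.483,.176,.166))
E
```

```text
time_s: 24.4
position: [0.5868, 0.0921, 0.2314]
time_s: 24.9
position: [0.4821, 0.1798, 0.201]
tcp_rot: [[-0.231, 0.948, -0.22], [0.712, 0.319, 0.626], [0.663, -0.012, -0.748]]
force: [0.7, 0.5, 0.8]
opening: 0.009
grasp_force: 0.0
carrier_grip 0.76 fix 0.004039899790552009 0.008867249081910542
board_carrier 0.58 fix 0.02610219468790695 -0.006892943932972723
[0.483 0.176 0.166] total [-2.39 -0.23  2.55] n 1 per row [-2.39 -0.23  2.55]
```

View pics/s3.png

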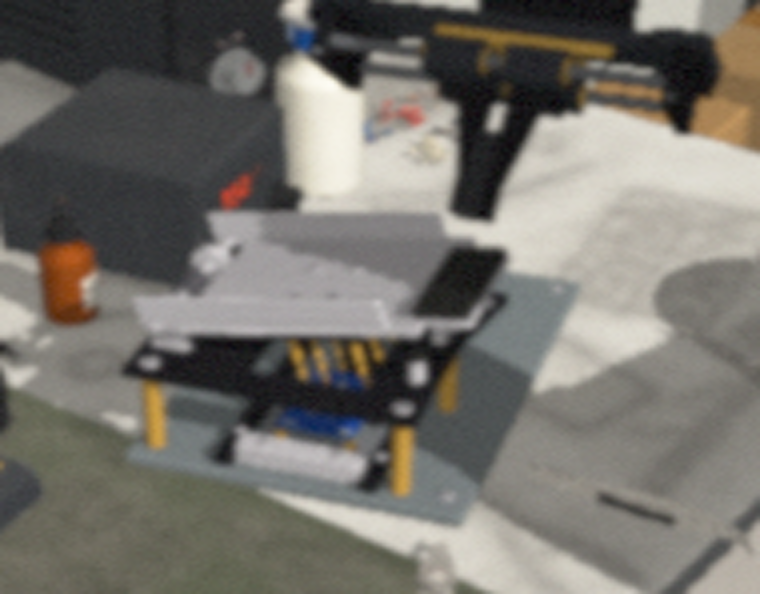

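The closed fingertips at (475,215) stand over the pad at (465,280), and the board is still behind the stop. Now the press.

```bash
python3 -m jog '[{"tx":-1.2,"ty":-0.1,"tz":1.28,"roll":0,"jaw":0},{"tx":-1.2,"ty":-0.1,"tz":1.28,"roll":0,"jaw":0},{"tx":0,"ty":0,"tz":0,"roll":0,"jaw":0}]' | grep -v rot
python3 -m jog '[{"tx":-0.66,"ty":0,"tz":0.75,"roll":0,"jaw":0},{"tx":-0.66,"ty":0,"tz":0.75,"roll":0,"jaw":0},{"tx":0,"ty":0,"tz":0,"roll":0,"jaw":0}]'| grep -v rot
python3 -m jog '[{"tx":-0.66,"ty":0,"tz":0.75,"roll":0,"jaw":0},{"tx":-0.33,"ty":0,"tz":0.37,"roll":0,"jaw":0},{"tx":0,"ty":0,"tz":0,"roll":0,"jaw":0}]'| grep -v rot
```

```text
time_s: 25.4
position: [0.4827, 0.1761, 0.1646]
force: [1.7, -0.7, 2.2]
opening: 0.005
grasp_force: 1.3
time_s: 25.7
position: [0.481, 0.1765, 0.1457]
force: [-1.1, -3.4, 6.2]
opening: 0.004
grasp_force: 2.9
time_s: 26.0
position: [0.4804, 0.1765, 0.1318]
force: [-3.6, -4.5, 9.2]
opening: 0.004
grasp_force: 4.5
```

```bash
python3 -m jog '[{"tx":-0.13,"ty":0,"tz":0.15,"roll":0,"jaw":0},{"tx":-0.07,"ty":0,"tz":0.07,"roll":0,"jaw":0},{"tx":0,"ty":0,"tz":0,"roll":0,"jaw":0}]'| grep -v rot
python3 -m jog '[{"tx":-0.1,"ty":0,"tz":0.11,"roll":0,"jaw":0},{"tx":0,"ty":0,"tz":0,"roll":0,"jaw":0},{"tx":0,"ty":0,"tz":0,"roll":0,"jaw":0}]'| grep -v rot
```

```text
time_s: 26.3
position: [0.4803, 0.1765, 0.1302]
force: [-3.3, -6.9, 14.3]
opening: 0.005
grasp_force: 7.2
time_s: 26.6
position: [0.4803, 0.1765, 0.1299]
force: [-4.2, -8.5, 20.7]
opening: 0.004
grasp_force: 10.2
```

Stopped hard at 20 N. Hold, then lift.

```bash
python3 -m jog '[{"tx":0,"ty":0,"tz":0,"roll":0,"jaw":0},{"tx":0,"ty":0,"tz":0,"roll":0,"jaw":0},{"tx":0,"ty":0,"tz":0,"roll":0,"jaw":0},{"tx":0,"ty":0,"tz":0,"roll":0,"jaw":0},{"tx":0,"ty":0,"tz":0,"roll":0,"jaw":0},{"tx":0,"ty":0,"tz":0,"roll":0,"jaw":0}]'| grep -v rot
python3 - <<'E'
from h import *
C=capture("side");cv2.imwrite("pics/s4.png",cv2.resize(C["img"][200:350,210:400,::-1],None,fx=4,fy=4,interpolation=cv2.INTER_CUBIC))
E
```

```text
time_s: 27.2
position: [0.4803, 0.1765, 0.1298]
force: [-4.2, -8.9, 20.1]
opening: 0.005
grasp_force: 10.1
```

View pics/s4.png

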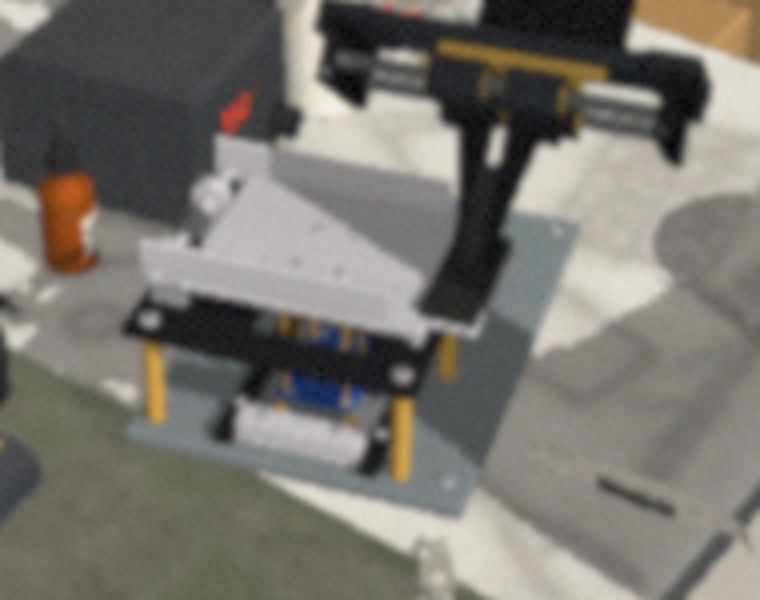

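The lever is level, the fingers are on the pad at (470,270), and the board is against the stop at (320,390). I'll lift straight up and clear.

```bash
python3 -m jog '[{"tx":0.66,"ty":0,"tz":-0.75,"roll":0,"jaw":0},{"tx":1.3,"ty":0,"tz":-1.5,"roll":0,"jaw":0},{"tx":2,"ty":0,"tz":-2.25,"roll":0,"jaw":0},{"tx":2.6,"ty":0,"tz":-3,"roll":0,"jaw":0},{"tx":0,"ty":0,"tz":0,"roll":0,"jaw":0},{"tx":0,"ty":0,"tz":0,"roll":0,"jaw":0},{"tx":0,"ty":0,"tz":0,"roll":0,"jaw":0}]'| grep -v rot
python3 - <<'E'
from h import *
C={n:capture(n) for n in("top","side")};O=np.array([.5597,.1667])
for t,z in(("board_carrier",.012),("carrier_grip",.042),("lever_pad",.142)):
  for n in C:
    l=landmark_of(n,t)
    if l:
      q=atz(C[n],l[0]["point"],z)[:2]-O;print(t,n,l[0],"fix",q@[-.322,.947],q@[-.947,-.322])
print(hand_in())
E
```

```text
time_s: 27.95
position: [0.482, 0.1765, 0.2255]
force: [-0.1, -0.3, -0.6]
opening: 0.007
grasp_force: 0.0
board_carrier side {'point': [291.1, 293.3], 'p': 0.66} fix 0.025581000596832725 -0.006397062837225459
carrier_grip side {'point': [274.0, 300.7], 'p': 0.73} fix 0.0006748736457515191 0.0016455950635164013
lever_pad top {'point': [282.7, 283.3], 'p': 0.9} fix 0.042662933047629026 0.06767903531808944
lever_pad side {'point': [251.9, 322.6], 'p': 0.9} fix 0.043137806848271815 0.05989419287772079
the job is handed in; nothing more can be done
None
```

I slid the carrier to the end stop, held the lever pad at its stop for over half a second, let the lever spring back up and handed the job in at about 28 s; no verdict came back.

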